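# Point out the stray vial and the rack place it belongs in

## Robot

A 6-joint arm with a two-finger parallel gripper is mounted at the origin on a cart in front of the work surface, level with it; the furniture and walls round the work are solid. World frame = base frame: x ahead of the robot, y to its left, z up, the work surface at z = 0. Lengths are in m, angles in rad, forces in N, time in s.
With the tool pointing down it reaches from about 0.375 to 0.9 m from the base axis. Payload 3.1 kg.
Tool frame: the origin (TCP) lies on the centre line of the jaws, within the pads' length; the fingertips stand 17 mm ahead of it and the grasp point (between the pads) lies 2 mm behind it; y points along the fingers, z is the direction in which the jaws open and shut, and the axes are right-handed (so a half turn about y gives the same grasp; the last joint's range is limited). The gripper opens to 85 mm and grips with 20 to 120 N. Pads are 22 mm wide; open, the fingers measure 114 mm over their backs; the gripper's body (76 mm by 85 mm) begins 54 mm behind the grasp point. The pads swing forward as they close: fully open they stand 13 mm farther back than shut.
Start: joints at [-1.292, 0.527, 1.433, -0, 1.181, -0.178], TCP at [0.276, -0.561, 0.248] pointing down, gripper open.
Joint ranges: [-3.08, 3.08], [-0.75, 2.2], [0.22, 2.44], [-1.43, 4.57], [0, 2.65], [-2.85, 2.85]. Speed limits (rad/s): [2.79, 2.79, 3.14, 3.14, 3.14, 3.14].

## Interface

Orientations are given as a unit quaternion [x, y, z, w].
In Python, from station import manip gives the robot as it stands.
- The arm moves only by the shell command python3 -m handwheel 'ROWS' [FORCE]. ROWS is JSON, one flat list of numbers, 7 for each row, row after row: the shift along the tool's x, y, z in cm, then the turn, a rotation vector about the tool's x, y, z in rad, then the finger opening in cm, from 0 to 8.54. A call has 1 to 10 rows; each row is the pose to reach, as a shift and turn from the pose commanded when the call began, along the tool's axes at that moment; what a row does not reach only later rows make up. A row lasts 1/12 s, in which the tool goes at most 41.7 mm and 7.16 degrees, less where a joint would pass 70% of its speed; a pose out of reach is approached as far as the arm can. A call with a gripper value outside its range is refused whole. The fingers move at their own pace and stop on an object; FORCE is the grip in N (left out, the last holds). Time passes only in rows, so rows that repeat a pose let the fingers close. It gives the time, the measured TCP pose, the force and the opening at its end, in the units of the state.
- manip.sense(): the state, without advancing time (a new reading comes with each control period).
- manip.snapshot(name): name is "scene" or "top"; returns a dict with "frame" (400x640x3 uint8, red, green, blue), "depth" (400x640 float32, m along the optical axis (not along the pixel's ray), 0 where there is no reading), "camera_matrix" (3x3 intrinsics, pixels), "k1" (the pictures are not rectified: a ray, as slopes to the right and down, at radius r is drawn at 1 + k1 r^2 times it, then the intrinsics apply), "rvec" (rotation vector, rad) and "tvec" (3), from world to camera coordinates, as OpenCV has them. Camera axes: x right, y down, z forward; pixel columns grow to the right and rows downward; lengths in m; the calibration is good to about 2 mm. A picture is of the moment at which its call begins.
- manip.sign_off(): hands the job in, once; it reports no verdict.
The state is a dict: "t": time; "q": joint angles; "qd": joint speeds; "tau": joint torques, N m; "tcp_pos": TCP position; "tool_rot": TCP orientation; "force": force on the tool from outside, world axes, zero at the start; "ft_torque": the same for the moment, N m; "finger_gap": opening from 0.0 (shut) to 1.0 (fully open).
Only numpy, scipy, OpenCV 4.12 (cv2) and the standard library are available. Lean on these libraries where they do the work, as an engineer would, in place of code of your own. Each camera call takes 0.05 s, during which the arm holds its last target.

## Task

One vial has been left on the open worktop to the right of the six-place rack: show a colleague what goes where by pointing, without touching or moving the vials, the rack or the things round them. First point straight down at the lone vial, with the fingertips centred over its cap and no more than about 5 cm above it, and stay there two seconds. Then point in the same way, no more than about 5 cm above it, at the one empty place in the rack, stay two seconds, and finish still pointing there.

Things in the scene. Friction and masses are not known exactly. Their poses are not given: they have to be found in the camera images.
- sieve: bystander: small round brass sieve, 68 mm diameter, 23 mm high, loose, beyond the work; origin at the centre of its underside.
- rack: grey plastic vial rack fixed on the worktop, a block 122 x 178 mm (x, y) and 50 mm high, with six round places, 2 rows of 3; origin at the centre of its underside, z up. A small lifting lug stands out 13 mm at each y end.
- lone_vial: the vial left on the open worktop to the right (-y) of the rack: clear round sample vial with white screw cap, 30 mm diameter, 64 mm high, upright and loose; same kind as those in the rack. Origin at the centre of its underside.
- lone_vial_cap (a point): centre of the top of the lone vial's cap, 64 mm above the worktop.
- tin: bystander: low round white moisture tin, 58 mm diameter, 27 mm high, loose; origin at the centre of its underside.
- weight: bystander: small bright steel check weight with a knob, 23 mm diameter, 24 mm high, loose; origin at the centre of its underside.
- place_1 (a point): centre of the mouth (in the top face, 50 mm above the worktop) of one of the rack's six round places; holes are 32 mm wide and 40 mm deep, 58 mm apart across the two rows and 56 mm apart within a row. Which one is empty changes from run to run.
- place_2 (a point): centre of the mouth (in the top face, 50 mm above the worktop) of one of the rack's six round places; holes are 32 mm wide and 40 mm deep, 58 mm apart across the two rows and 56 mm apart within a row. Which one is empty changes from run to run.
- place_3 (a point): centre of the mouth (in the top face, 50 mm above the worktop) of one of the rack's six round places; holes are 32 mm wide and 40 mm deep, 58 mm apart across the two rows and 56 mm apart within a row. Which one is empty changes from run to run.
- place_4 (a point): centre of the mouth (in the top face, 50 mm above the worktop) of one of the rack's six round places; holes are 32 mm wide and 40 mm deep, 58 mm apart across the two rows and 56 mm apart within a row. Which one is empty changes from run to run.
- place_5 (a point): centre of the mouth (in the top face, 50 mm above the worktop) of one of the rack's six round places; holes are 32 mm wide and 40 mm deep, 58 mm apart across the two rows and 56 mm apart within a row. Which one is empty changes from run to run.
- place_6 (a point): centre of the mouth (in the top face, 50 mm above the worktop) of one of the rack's six round places; holes are 32 mm wide and 40 mm deep, 58 mm apart across the two rows and 56 mm apart within a row. Which one is empty changes from run to run.
- vial_a: one of the five vials standing upright in the rack, 30 mm diameter, 64 mm high, white cap; its top is 24 mm above the rack's top face. Origin at the centre of its underside, 40 mm below the mouth of the place it stands in.
- vial_b: one of the five vials standing upright in the rack, 30 mm diameter, 64 mm high, white cap; its top is 24 mm above the rack's top face. Origin at the centre of its underside, 40 mm below the mouth of the place it stands in.
- vial_c: one of the five vials standing upright in the rack, 30 mm diameter, 64 mm high, white cap; its top is 24 mm above the rack's top face. Origin at the centre of its underside, 40 mm below the mouth of the place it stands in.
- vial_d: one of the five vials standing upright in the rack, 30 mm diameter, 64 mm high, white cap; its top is 24 mm above the rack's top face. Origin at the centre of its underside, 40 mm below the mouth of the place it stands in.
- vial_e: one of the five vials standing upright in the rack, 30 mm diameter, 64 mm high, white cap; its top is 24 mm above the rack's top face. Origin at the centre of its underside, 40 mm below the mouth of the place it stands in.
There are look-alikes about, which are no part of the job. What is shaped like the vial_a but brown is not meant.

How it is judged:
On the way, in this order (a step that is already met when the one before it is completed fails the run):
1. the fingertips point at the lone vial from close above its cap and stay there (horizontal distance between the grasp point and lone_vial_cap below 0.018 m and z of the grasp point in the frame of lone_vial_cap between 0.015 and 0.09 m), for 1.5 s.
2. the fingertips point at the rack's empty place from close above and stay there (((horizontal distance between the grasp point and place_1 below 0.018 m and z of the grasp point in the frame of place_1 between 0.015 and 0.09 m and horizontal distance between each of vial_a, vial_b, vial_c, vial_d, vial_e and place_1 above 0.025 m) or (horizontal distance between the grasp point and place_2 below 0.018 m and z of the grasp point in the frame of place_2 between 0.015 and 0.09 m and horizontal distance between each of vial_a, vial_b, vial_c, vial_d, vial_e and place_2 above 0.025 m) or (horizontal distance between the grasp point and place_3 below 0.018 m and z of the grasp point in the frame of place_3 between 0.015 and 0.09 m and horizontal distance between each of vial_a, vial_b, vial_c, vial_d, vial_e and place_3 above 0.025 m) or (horizontal distance between the grasp point and place_4 below 0.018 m and z of the grasp point in the frame of place_4 between 0.015 and 0.09 m and horizontal distance between each of vial_a, vial_b, vial_c, vial_d, vial_e and place_4 above 0.025 m) or (horizontal distance between the grasp point and place_5 below 0.018 m and z of the grasp point in the frame of place_5 between 0.015 and 0.09 m and horizontal distance between each of vial_a, vial_b, vial_c, vial_d, vial_e and place_5 above 0.025 m) or (horizontal distance between the grasp point and place_6 below 0.018 m and z of the grasp point in the frame of place_6 between 0.015 and 0.09 m and horizontal distance between each of vial_a, vial_b, vial_c, vial_d, vial_e and place_6 above 0.025 m))), for 1.5 s.
At the end, for the whole second after the job is handed in: The point between the finger pads (about 19 mm behind the fingertips) is still within 18 mm sideways of the middle of the empty place and 15 to 90 mm above its mouth; every vial stands upright (within 0.2 rad), and the vials, tin, weight and sieve are within 10 mm of where they started (((horizontal distance between the grasp point and place_1 below 0.018 m and z of the grasp point in the frame of place_1 between 0.015 and 0.09 m and horizontal distance between each of vial_a, vial_b, vial_c, vial_d, vial_e and place_1 above 0.025 m) or (horizontal distance between the grasp point and place_2 below 0.018 m and z of the grasp point in the frame of place_2 between 0.015 and 0.09 m and horizontal distance between each of vial_a, vial_b, vial_c, vial_d, vial_e and place_2 above 0.025 m) or (horizontal distance between the grasp point and place_3 below 0.018 m and z of the grasp point in the frame of place_3 between 0.015 and 0.09 m and horizontal distance between each of vial_a, vial_b, vial_c, vial_d, vial_e and place_3 above 0.025 m) or (horizontal distance between the grasp point and place_4 below 0.018 m and z of the grasp point in the frame of place_4 between 0.015 and 0.09 m and horizontal distance between each of vial_a, vial_b, vial_c, vial_d, vial_e and place_4 above 0.025 m) or (horizontal distance between the grasp point and place_5 below 0.018 m and z of the grasp point in the frame of place_5 between 0.015 and 0.09 m and horizontal distance between each of vial_a, vial_b, vial_c, vial_d, vial_e and place_5 above 0.025 m) or (horizontal distance between the grasp point and place_6 below 0.018 m and z of the grasp point in the frame of place_6 between 0.015 and 0.09 m and horizontal distance between each of vial_a, vial_b, vial_c, vial_d, vial_e and place_6 above 0.025 m)) and distance of each of vial_a, vial_b, vial_c, vial_d, vial_e, lone_vial, tin, weight, sieve from where it was at the start of the episode below 0.01 m and angle between each of vial_a, vial_b, vial_c, vial_d, vial_e, lone_vial's own z axis and vertical below 0.2 rad); the robot touches nothing.
It fails at once if the robot touches a vial, the rack, the tin, the weight or the sieve (contact force between any of the fingers, the arm and vial_a above 0.5 N or contact force between any of the fingers, the arm and vial_b above 0.5 N or contact force between any of the fingers, the arm and vial_c above 0.5 N or contact force between any of the fingers, the arm and vial_d above 0.5 N or contact force between any of the fingers, the arm and vial_e above 0.5 N or contact force between any of the fingers, the arm and lone_vial above 0.5 N or contact force between any of the fingers, the arm and tin above 0.5 N or contact force between any of the fingers, the arm and weight above 0.5 N or contact force between any of the fingers, the arm and sieve above 0.5 N or contact force between any of the fingers, the arm and rack above 0.5 N).
It fails at once if a vial, the tin, the weight or the sieve is moved (more than 10 mm) or lifted (distance of any of vial_a, vial_b, vial_c, vial_d, vial_e, lone_vial, tin, weight, sieve from where it was at the start of the episode above 0.01 m).
It also fails if it takes over 45 s, if anything falls off the work surface, if the arm or the gripper's body presses on something with over 40 N, if the wrist force passes 120 N, or if a joint passes its speed limit or range.

## Working session

There is one attempt and no reset: what is moved stays moved. The work goes in short steps, Python scripts to look and compute and a shell command to move; the robot and the scene stay as the last step left them, time stands still between calls to the robot, and variables do not carry over. Pictures are saved under pics/ and viewed, and the job is handed in when it is done.

```bash
mkdir -p pics
cat > h.py <<'E'
import numpy as np, cv2
from station import manip
def snap(n):
    s=manip.snapshot(n); return s
def cloud(s):
    K=np.array(s["camera_matrix"]);k=s["k1"];h,w=s["depth"].shape
    u,v=np.meshgrid(np.arange(w),np.arange(h))
    pts=np.stack([u,v],-1).reshape(-1,1,2).astype(np.float64)
    n=cv2.undistortPoints(pts,K,np.array([k,0,0,0,0.]),None).reshape(h,w,2) if k else None
    d=s["depth"]
    c=np.dstack([n[...,0]*d,n[...,1]*d,d])
    R=cv2.Rodrigues(np.array(s["rvec"],float))[0]
    return (c-np.array(s["tvec"]).reshape(3))@R, n, R
def onplane(s,px,z):
    K=np.array(s["camera_matrix"]);k=s["k1"]
    n=cv2.undistortPoints(np.array(px,float).reshape(-1,1,2),K,np.array([k,0,0,0,0.])).reshape(-1,2)
    R=cv2.Rodrigues(np.array(s["rvec"],float))[0];C=-R.T@np.array(s["tvec"]).reshape(3)
    d=np.c_[n,np.ones(len(n))]@R
    return C+d*((z-C[2])/d[:,2])[:,None]
E
python3 - <<'E'
from h import *
print(manip.sense())
for n in("top","scene"):
    s=snap(n); cv2.imwrite(f"pics/{n}1.png",s["frame"][...,::-1])
    np.savez(f"/tmp/{n}.npz",**s)
    print(n,s["camera_matrix"],s["k1"],-cv2.Rodrigues(np.array(s["rvec"],float))[0].T@np.array(s["tvec"]).reshape(3))
E
```

```text
{'t': 0.0, 'q': array([-1.29251941e+00,  5.28440373e-01,  1.43389880e+00,  1.66143996e-05,
        1.18140375e+00, -1.78515682e-01]), 'qd': array([ 0.00101587, -0.00016135,  0.00019281, -0.00088894,  0.00064449,
        0.00071457]), 'tau': array([-1.47728391e-03, -4.42349732e+01, -1.78026187e+01, -3.04783598e-04,
        8.46353068e-03,  3.05708525e-06]), 'tcp_pos': array([ 0.27550234, -0.5602473 ,  0.24735054]), 'tool_rot': array([-0.16013033,  0.68950342, -0.68798429,  0.16006537]), 'force': array([ 1.09560473,  0.38085829, -0.73728553]), 'ft_torque': array([-0.00253939,  0.01255131, -0.06942131]), 'finger_gap': 0.9981919522975299}
top [[440.9726645    0.         312.874138  ]
 [  0.         440.9726645  197.76803509]
 [  0.           0.           1.        ]] -0.09008746222193538 [ 0.42646168 -0.0237042   1.21031912]
scene [[467.6182444    0.         313.82392373]
 [  0.         467.6182444  193.55759227]
 [  0.           0.           1.        ]] 0.006178707503288625 [-0.02612808  0.54564011  0.87786008]
```

View pics/top1.png

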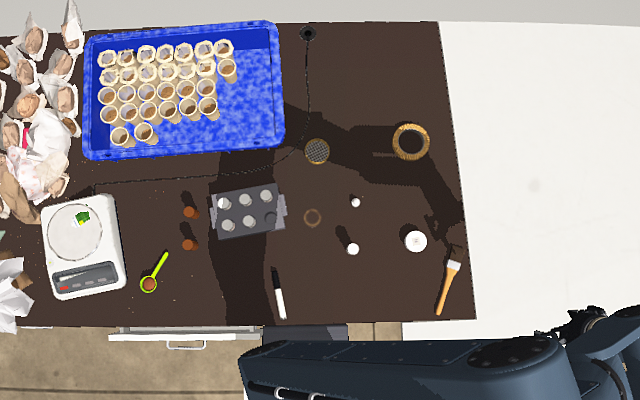

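View pics/scene1.png

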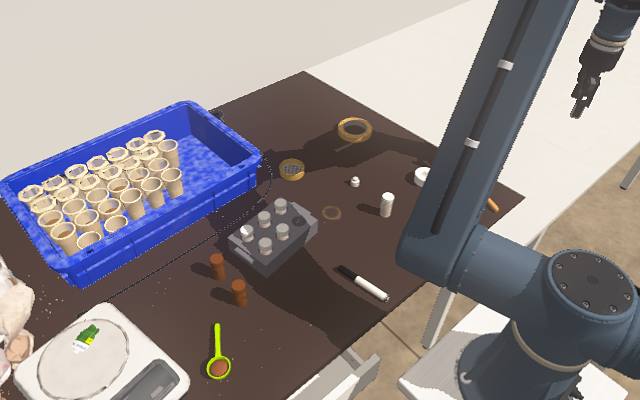

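The top view shows the rack around (248,210), the lone vial at about (352,249), the weight at (355,202), the tin at (415,241) and the sieve at (317,151). The empty place looks like (271,217). I'll zoom in and measure.

Run:
```python
from h import *
s=dict(np.load("/tmp/top.npz"));c=dict(np.load("/tmp/scene.npz"))
a=cv2.resize(s["frame"][170:270,200:380],None,fx=4.4,fy=4.4,interpolation=cv2.INTER_CUBIC)
cv2.imwrite("pics/topz.png",a[...,::-1])
a=cv2.resize(c["frame"][170:280,215:405],None,fx=4.2,fy=4.2,interpolation=cv2.INTER_CUBIC)
cv2.imwrite("pics/scz.png",a[...,::-1])
P,_,_=cloud(s)
def blobs(m,name,zmin=0):
    n,l,st,ce=cv2.connectedComponentsWithStats(m.astype(np.uint8))
    for i in range(1,n):
        if st[i,4]>15:
            p=P[l==i]; print(name,ce[i].round(1),st[i,4],np.median(p,0).round(4),p.min(0).round(3),p.max(0).round(3))
roi=np.zeros(P.shape[:2],bool);roi[175:265,200:380]=1
z=P[...,2]
blobs(roi&(z>0.055)&(z<0.09),"high")
blobs(roi&(z>0.04)&(z<0.055),"racktop")
blobs(roi&(z>0.015)&(z<0.04),"mid")
```

```text
high [265.2 194.6] 110 [0.6074 0.0864 0.0751] [0.593 0.07  0.055] [0.625 0.104 0.08 ]
high [244.6 198.6] 96 [0.5972 0.1391 0.0751] [0.583 0.128 0.056] [0.616 0.152 0.08 ]
high [223.8 202.8] 112 [0.5874 0.1938 0.0748] [0.575 0.181 0.055] [0.603 0.209 0.08 ]
high [248.3 220.5] 104 [0.5404 0.1308 0.0748] [0.526 0.118 0.055] [0.56  0.145 0.08 ]
high [227.5 224.5] 115 [0.5305 0.1847 0.075 ] [0.517 0.17  0.056] [0.546 0.199 0.081]
high [352.2 248.3] 107 [ 0.4635 -0.1366  0.0646] [ 0.448 -0.152  0.055] [ 0.477 -0.123  0.072]
racktop [247.6 211. ] 2511 [0.5686 0.1343 0.0504] [0.496 0.034 0.04 ] [0.642 0.24  0.055]
mid [354.8 201.6] 43 [ 0.5916 -0.1529  0.0203] [ 0.582 -0.165  0.015] [ 0.602 -0.143  0.028]
```

View pics/topz.png

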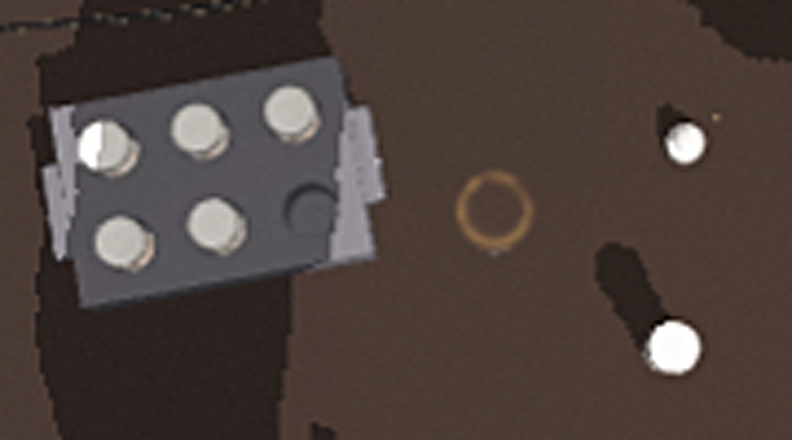

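View pics/scz.png

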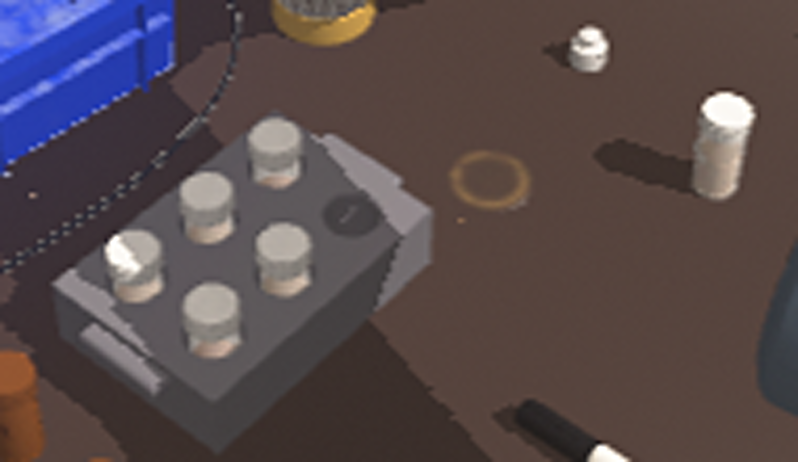

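Run:
```python
from h import *
s=dict(np.load("/tmp/top.npz"))
f=s["frame"].astype(int);P,_,_=cloud(s)
# cap tops by depth within 5mm of top
def capc(zt,box):
    m=np.zeros(P.shape[:2],bool);m[box[0]:box[1],box[2]:box[3]]=1
    m&=(abs(P[...,2]-zt)<0.006)
    n,l,st,ce=cv2.connectedComponentsWithStats(m.astype(np.uint8))
    for i in range(1,n):
        if st[i,4]>30: print(ce[i].round(1),st[i,4],onplane(s,ce[i],zt)[0].round(4))
capc(.074,(185,235,210,285));capc(.064,(235,262,340,365))
print("hole",onplane(s,[200+311/4.4-.5,170+211/4.4-.5],.05).round(4))
c=dict(np.load("/tmp/scene.npz"))
print("scene hole",onplane(c,[215+351/4.2-.5,170+216/4.2-.5],.05).round(4), "lone",onplane(c,[215+727/4.2-.5,170+111/4.2-.5],.064).round(4))
from scipy.spatial.transform import Rotation as Ro
st=manip.sense();R=Ro.from_quat(st["tool_rot"]).as_matrix();print(R.round(3))
# obstacles above .08
z=P[...,2]
m=(z>.06)&(P[...,0]>.3)&(P[...,0]<.8)&(P[...,1]>-.35)&(P[...,1]<.3)
print(P[m].min(0),P[m].max(0))
```

```text
[265.  194.6] 102 [0.6074 0.0866 0.074 ]
[244.5 198.6] 92 [0.5981 0.1402 0.074 ]
[223.6 202.7] 106 [0.5884 0.1949 0.074 ]
[248.2 220.4] 97 [0.5408 0.1308 0.074 ]
[227.  224.5] 104 [0.5314 0.1857 0.074 ]
[352.2 248.3] 105 [ 0.4632 -0.1371  0.064 ]
hole [[0.5497 0.0757 0.05  ]]
scene hole [[0.5481 0.0776 0.05  ]] lone [[ 0.4615 -0.137   0.064 ]]
[[-0.897 -0.001  0.441]
 [-0.441  0.002 -0.897]
 [-0.    -1.    -0.002]]
[ 0.30000492 -0.26911359  0.0602135 ] [0.79964427 0.29983688 1.21031912]
```

Both cameras agree to about 2 mm. The lone cap is at about (0.463, -0.137, 0.064), and the empty mouth is at about (0.550, 0.077, 0.050), the near-row place at the -y end. I'll travel at the present height and close the fingers on the way.

```bash
python3 -m handwheel '[-2.5,0,-2.1,0,0,0,0, -5,0,-4.2,0,0,0,0, -7.5,0,-6.3,0,0,0,0, -10,0,-8.4,0,0,0,0, -12.5,0,-10.5,0,0,0,0, -15,0,-12.6,0,0,0,0, -17.5,0,-14.7,0,0,0,0, -20,0,-16.8,0,0,0,0, -22.5,0,-18.9,0,0,0,0, -25,0,-21,0,0,0,0]'
cat >> h.py <<'E'
def togo(x,y,z):
    from scipy.spatial.transform import Rotation as Ro
    st=manip.sense();R=Ro.from_quat(st["tool_rot"]).as_matrix()
    print(st["t"],st["tcp_pos"].round(4),"tooly",R[:,1].round(3),"gap",round(st["finger_gap"],3),"togo cm",((np.array([x,y,z])-st["tcp_pos"])@R*100).round(2))
E
python3 -c "
from h import *
togo(.4628,-.137,.248)"
```

```text
t: 0.93
tcp_pos: [0.4076, -0.2604, 0.2481]
tool_rot: [-0.16, 0.689, -0.689, 0.16]
force: [0.0, -0.9, 0.2]
finger_gap: 0.001
0.9333 [ 0.4076 -0.2604  0.2481] tooly [-0.     0.001 -1.   ] gap 0.001 togo cm [-1.04e+01  1.00e-02 -8.65e+00]
```

```bash
python3 -m handwheel '[-2,0,-1.7,0,0,0,0, -4,0,-3.4,0,0,0,0, -6,0,-5,0,0,0,0, -8,0,-6.6,0,0,0,0, -9.5,0,-8,0,0,0,0, -10.4,0,-8.65,0,0,0,0, -10.4,1.5,-8.65,0,0,0,0, -10.4,3,-8.65,0,0,0,0, -10.4,5,-8.65,0,0,0,0, -10.4,7,-8.65,0,0,0,0]'
python3 -c "
from h import *
togo(.4628,-.137,.112)
for n in('top','scene'):
  s=snap(n);cv2.imwrite(f'pics/{n}2.png',s['frame'][...,::-1])"
```

```text
t: 1.77
tcp_pos: [0.4629, -0.139, 0.1778]
tool_rot: [0.16, -0.688, 0.689, -0.161]
force: [-0.2, -0.6, -0.5]
finger_gap: 0.002
1.7667 [ 0.4629 -0.139   0.1778] tooly [ 0.001 -0.001 -1.   ] gap 0.002 togo cm [-0.07  6.58 -0.2 ]
```

View pics/scene2.png

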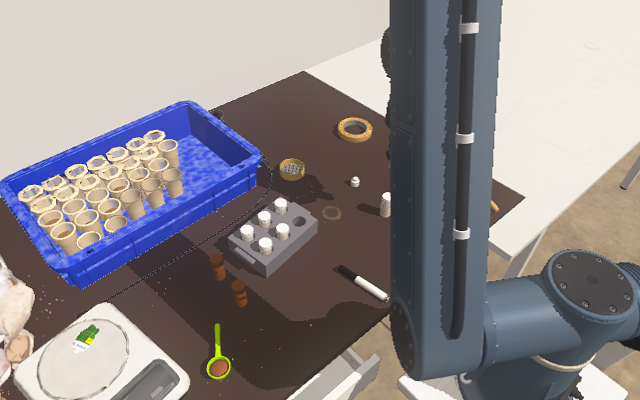

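View pics/top2.png

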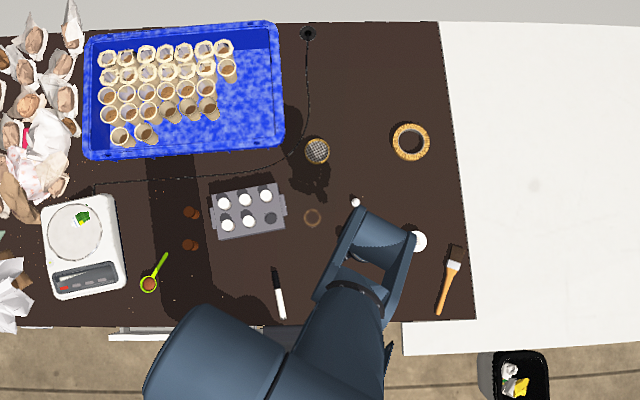

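The top view now shows the empty place clearly, dark at (270,217). The scene view shows the vial still standing at (386,204) beside the arm. I'll go down and hold.

```bash
python3 -m handwheel '[0,1,-0.1,0,0,0,0, -0.1,2,-0.2,0,0,0,0, -0.1,3,-0.2,0,0,0,0, -0.1,4,-0.2,0,0,0,0, -0.1,5,-0.2,0,0,0,0, -0.1,5.7,-0.2,0,0,0,0, -0.1,6.2,-0.2,0,0,0,0, -0.1,6.5,-0.2,0,0,0,0, -0.1,6.5,-0.2,0,0,0,0, -0.1,6.5,-0.2,0,0,0,0]'
python3 -c "
from h import *
togo(.4628,-.137,.112)"
```

```text
t: 2.7
tcp_pos: [0.4628, -0.1366, 0.1136]
tool_rot: [0.16, -0.689, 0.689, -0.16]
force: [0.6, -0.4, -0.5]
finger_gap: 0.001
2.7 [ 0.4628 -0.1366  0.1136] tooly [ 0. -0. -1.] gap 0.001 togo cm [0.02 0.16 0.04]
```

```bash
for i in 1; do python3 -m handwheel '[0,0,0,0,0,0,0, 0,0,0,0,0,0,0, 0,0,0,0,0,0,0, 0,0,0,0,0,0,0, 0,0,0,0,0,0,0, 0,0,0,0,0,0,0, 0,0,0,0,0,0,0, 0,0,0,0,0,0,0, 0,0,0,0,0,0,0, 0,0,0,0,0,0,0]'; done
python3 -c "
from h import *
togo(.4628,-.137,.112)
for n in('top','scene'):
  s=snap(n);cv2.imwrite(f'pics/{n}3.png',s['frame'][...,::-1])"
```

```text
t: 3.53
tcp_pos: [0.4626, -0.1364, 0.1133]
tool_rot: [-0.16, 0.689, -0.689, 0.16]
force: [0.1, 0.2, -0.3]
finger_gap: -0.003
3.5333 [ 0.4626 -0.1364  0.1133] tooly [-0.  0. -1.] gap -0.003 togo cm [0.01 0.13 0.06]
```

View pics/scene3.png

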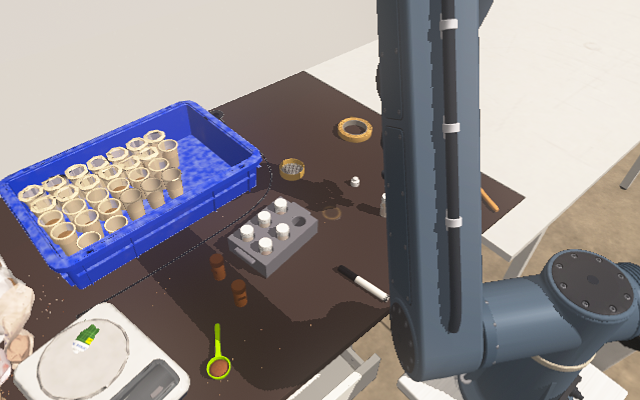

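The arm hides the tool here, but the vial's left edge is still where it was, at (384,204). The measured pose is within 1 mm of target. I'll hold for about 2 s more.

```bash
python3 -m handwheel '[0,0,0,0,0,0,0, 0,0,0,0,0,0,0, 0,0,0,0,0,0,0, 0,0,0,0,0,0,0, 0,0,0,0,0,0,0, 0,0,0,0,0,0,0, 0,0,0,0,0,0,0, 0,0,0,0,0,0,0, 0,0,0,0,0,0,0, 0,0,0,0,0,0,0]'
python3 -m handwheel '[0,0,0,0,0,0,0, 0,0,0,0,0,0,0, 0,0,0,0,0,0,0, 0,0,0,0,0,0,0, 0,0,0,0,0,0,0, 0,0,0,0,0,0,0, 0,0,0,0,0,0,0, 0,0,0,0,0,0,0, 0,0,0,0,0,0,0, 0,0,0,0,0,0,0]'
python3 -c "
from h import *
togo(.55,.0768,.163)"
```

```text
t: 4.47
tcp_pos: [0.4626, -0.1364, 0.1133]
tool_rot: [-0.16, 0.689, -0.689, 0.16]
force: [0.9, 0.1, 0.1]
finger_gap: -0.002
t: 5.3
tcp_pos: [0.4626, -0.1364, 0.1133]
tool_rot: [-0.16, 0.689, -0.689, 0.16]
force: [0.3, 0.0, -0.0]
finger_gap: 0.0
5.3 [ 0.4626 -0.1364  0.1133] tooly [-0.  0. -1.] gap 0.0 togo cm [-17.24  -4.97 -15.28]
```

Held for more than 2.6 s. Now I'll rise 6 cm and go across to above the empty place.

```bash
python3 -m handwheel '[0,-2,0,0,0,0,0, 0,-4,0,0,0,0,0, 0,-6,0,0,0,0,0, -2.4,-6,-2.1,0,0,0,0, -4.8,-6,-4.3,0,0,0,0, -7.3,-6,-6.5,0,0,0,0, -9.8,-6,-8.7,0,0,0,0, -12.3,-6,-10.9,0,0,0,0, -14.8,-6,-13.1,0,0,0,0, -16.3,-6,-14.5,0,0,0,0]'
python3 -m handwheel '[-0.6,0,-0.5,0,0,0,0, -0.9,0,-0.8,0,0,0,0, -0.9,0,-0.8,0,0,0,0, -0.9,0,-0.8,0,0,0,0]'
python3 -c "
from h import *
togo(.55,.0768,.108)
for n in('top','scene'):
  s=snap(n);cv2.imwrite(f'pics/{n}4.png',s['frame'][...,::-1])"
```

```text
t: 6.13
tcp_pos: [0.5459, 0.0685, 0.1734]
tool_rot: [-0.16, 0.689, -0.688, 0.161]
force: [0.7, 0.1, 0.4]
finger_gap: 0.001
t: 6.47
tcp_pos: [0.5489, 0.0758, 0.1731]
tool_rot: [0.16, -0.689, 0.689, -0.159]
force: [-0.8, 0.3, -0.0]
finger_gap: 0.003
6.4667 [0.5489 0.0758 0.1731] tooly [-0.001 -0.    -1.   ] gap 0.003 togo cm [-0.15  6.51 -0.04]
```

View pics/scene4.png

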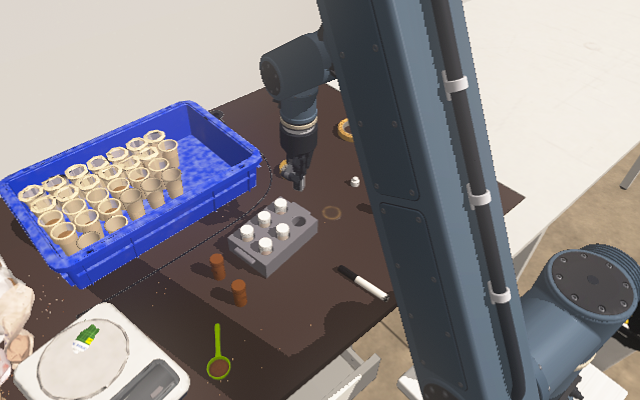

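View pics/top4.png

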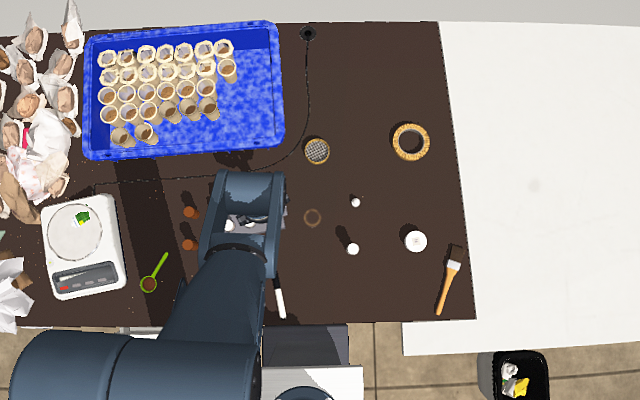

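The fingertips are at scene (300,190), straight above the hole at (299,221). The lone vial (352,249), weight and tin have not moved in the top view. I'll go down.

```bash
python3 -m handwheel '[-0.1,1,0,0,0,0,0, -0.1,2,0,0,0,0,0, -0.1,3,0,0,0,0,0, -0.1,4,0,0,0,0,0, -0.1,5,0,0,0,0,0, -0.1,5.7,0,0,0,0,0, -0.1,6.2,0,0,0,0,0, -0.1,6.4,0,0,0,0,0, -0.1,6.4,0,0,0,0,0, -0.1,6.4,0,0,0,0,0]'
python3 -c "
from h import *
togo(.55,.0768,.108)
for n in('top','scene'):
  s=snap(n);cv2.imwrite(f'pics/{n}5.png',s['frame'][...,::-1])
a=cv2.resize(s['frame'][130:280,215:405],None,fx=4,fy=4,interpolation=cv2.INTER_CUBIC)
cv2.imwrite('pics/scz5.png',a[...,::-1])
P,_,_=cloud(s);P=P[170:235,270:330].reshape(-1,3)
m=(P[:,2]>.081)&(P[:,2]<.1);print(m.sum(),P[m].min(0).round(3),P[m].mean(0).round(3),P[m].max(0).round(3))"
```

```text
t: 7.4
tcp_pos: [0.5506, 0.0773, 0.1094]
tool_rot: [0.16, -0.689, 0.689, -0.16]
force: [0.5, 0.7, 0.7]
finger_gap: -0.0
7.4 [0.5506 0.0773 0.1094] tooly [ 0. -0. -1.] gap -0.0 togo cm [0.08 0.14 0.02]
8 [0.54  0.07  0.092] [0.544 0.079 0.095] [0.553 0.085 0.099]
```

View pics/scz5.png

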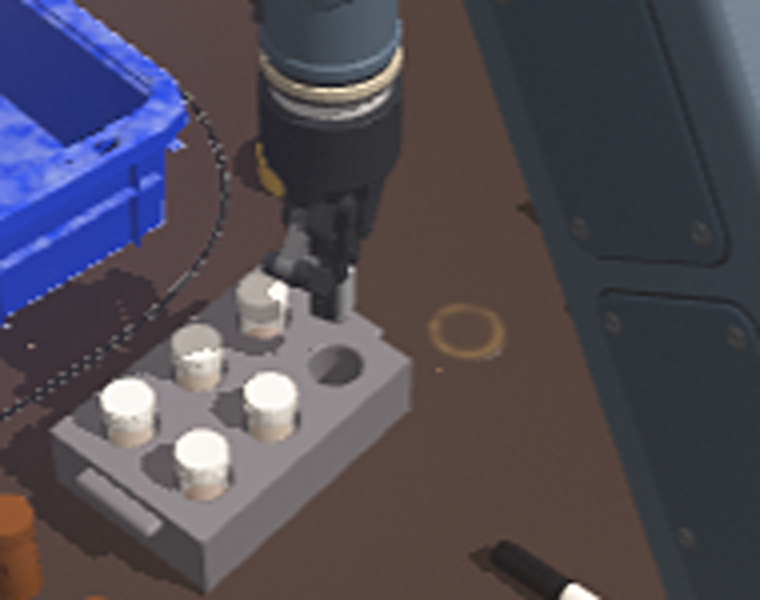

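The zoomed view shows the shut fingertips just above the empty hole at (335,365), clear of all the caps. Depth puts the tips at about z 0.092, which is 42 mm above the mouth. I'll hold for more than 2 s.

```bash
python3 -m handwheel '[0,0,0,0,0,0,0, 0,0,0,0,0,0,0, 0,0,0,0,0,0,0, 0,0,0,0,0,0,0, 0,0,0,0,0,0,0, 0,0,0,0,0,0,0, 0,0,0,0,0,0,0, 0,0,0,0,0,0,0, 0,0,0,0,0,0,0, 0,0,0,0,0,0,0]'
python3 -m handwheel '[0,0,0,0,0,0,0, 0,0,0,0,0,0,0, 0,0,0,0,0,0,0, 0,0,0,0,0,0,0, 0,0,0,0,0,0,0, 0,0,0,0,0,0,0, 0,0,0,0,0,0,0, 0,0,0,0,0,0,0, 0,0,0,0,0,0,0, 0,0,0,0,0,0,0]'
python3 -m handwheel '[0,0,0,0,0,0,0, 0,0,0,0,0,0,0, 0,0,0,0,0,0,0, 0,0,0,0,0,0,0, 0,0,0,0,0,0,0, 0,0,0,0,0,0,0, 0,0,0,0,0,0,0, 0,0,0,0,0,0,0, 0,0,0,0,0,0,0, 0,0,0,0,0,0,0]'
python3 -c "
from h import *
togo(.55,.0768,.108)
s=snap('top');P,_,_=cloud(s)
m=np.zeros(P.shape[:2],bool);m[235:262,340:365]=1;m&=abs(P[...,2]-.064)<.006
v,u=np.nonzero(m);print('lone px',u.mean(),v.mean(),m.sum(),onplane(s,[u.mean(),v.mean()],.064))
print(manip.sign_off())"
```

```text
t: 8.33
tcp_pos: [0.5504, 0.0772, 0.1093]
tool_rot: [-0.16, 0.689, -0.689, 0.16]
force: [0.2, -0.2, -0.0]
finger_gap: -0.001
t: 9.17
tcp_pos: [0.5504, 0.0772, 0.1093]
tool_rot: [0.16, -0.689, 0.689, -0.16]
force: [0.9, -0.1, -0.0]
finger_gap: -0.002
t: 10.0
tcp_pos: [0.5504, 0.0772, 0.1093]
tool_rot: [-0.16, 0.689, -0.689, 0.16]
force: [0.8, -0.2, 0.4]
finger_gap: 0.002
10.0 [0.5504 0.0772 0.1093] tooly [-0.  0. -1.] gap 0.002 togo cm [0.06 0.13 0.02]
lone px 352.22330097087377 248.20388349514562 103 [[ 0.46333017 -0.13703658  0.064     ]]
the job is handed in; nothing more can be done
None
```

I pointed with shut fingers straight down at the lone vial, tips about 3 cm above its cap, for about 2.6 s. I then pointed at the rack's one empty place, in the near row at the right (-y) end, tips about 4 cm above its mouth, for about 2.6 s. I handed the job in at 10 s with the arm still pointing there; no verdict was reported.

- **Position:** at both stops the measured tool position was within about 1 mm sideways of my targets. The two cameras agreed on those targets to about 2 mm.
- **Contact:** force readings stayed near 1 N or below, which looks like sensor noise, so I saw no sign of contact.
- **Lone vial:** a final top view put it within 0.2 mm of where it started.
- **Other objects:** I checked the weight, tin and sieve only by eye, in pictures taken on the way. The rack vials stood upright in the last close view.
- **Unseen:** the arm hid the fingertips while they were over the lone vial, so that stop rests on the measured pose alone.

No check failed or disagreed.

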